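Tap a pestle head's tapered shank into its handle and rack the pestle

ROBOT

A 7-joint arm with a two-finger parallel gripper is mounted at the origin on the work surface. World frame = base frame: x ahead of the robot, y to its left, z up, the work surface at z = 0. Lengths are in m, angles in rad, forces in N, time in s.
With the tool pointing down it reaches from about 0.425 to 0.875 m from the base axis. Payload 8.4 kg.
Tool frame: the origin (TCP) lies midway between the tips of the shut fingers; the grasp point (between the pads) lies 19 mm behind it; z points along the fingers, y is the line along which they close (so a half turn about z gives the same grasp; the last joint's range is limited). The gripper opens to 85 mm and grips with 20 to 120 N. Pads are 22 mm wide; open, the fingers measure 114 mm over their backs; the gripper's body (76 mm by 85 mm) begins 54 mm behind the grasp point. The pads swing forward as they close: fully open they stand 13 mm farther back than shut.
Start: joints at [-1.264, 0.333, 0.04, 1.465, -0.013, 1.343, -0.059], TCP at [0.257, 0.597, 0.231] pointing down, gripper open.
Joint ranges: [-2.58, 2.58], [-0.38, 2.09], [-1.3, 1.39], [0.25, 2.4], [-1.5, 4.64], [0.08, 2.09], [-2.65, 2.65]. Speed limits (rad/s): [2.22, 2.22, 2.79, 2.79, 3.14, 3.14, 3.14].

INTERFACE

Orientations are given as a rotation vector (axis times angle).
In Python, from bench import r gives the robot as it stands. Calls block until the motion is done:
- r.movep(position, orientation): joint-space move of the TCP to a pose.
- r.servo_line(position, feed=0.15, orientation=None): straight line of the TCP; orientation=None keeps the orientation; feed is the mean speed in m/s.
- r.move_joints(angles): joint-space move.
- r.set_gripper(opening): opening from 0.0 (shut) to 1.0 (fully open); the grip force is fixed at half the most; returns when the fingers have stopped.
- r.dwell(seconds).
- r.inverse_kinematics(position, orientation): joint angles nearest the present ones, or None.
- r.read_camera(name): name is "scene" or "top"; returns (picture, depth): 420x560x3 uint8, red, green, blue; 420x560 float32, m along the optical axis (not along the pixel's ray), 0 where there is no reading.
- r.get_calibration(name): a dict with "vertical_fov" (degrees; the focal length in pixels is half the picture's height over the tangent of half this angle, whatever the lens; pixels are square), "cx", "cy" (the principal point, pixels), "dist_coeffs" ([k1, k2, p1, p2, k3] as OpenCV has them; the pictures are not rectified), "R" (3x3) and "t" (3): a world point X has camera coordinates R X + t. Camera axes: x right, y down, z forward; pixel columns grow to the right and rows downward; lengths in m; the calibration is good to about 2 mm. A picture is of the moment at which its call begins. get_calibration takes no time and is no camera call.
A pose or a line that the arm cannot do raises r.PlanningError and nothing moves.
- r.hand_in(): hands the job in; it is judged then, once.
Readings, each from a call of its own:
- r.get_time_s(): time.
- r.get_joints(): joint angles.
- r.get_qvel(): joint speeds.
- r.get_effort(): joint torques, N m.
- r.get_position(): TCP position.
- r.get_ee_rot(): TCP orientation.
- r.get_ft_force(): force on the tool from outside, world axes, zero at the start.
- r.get_wrist_torque(): the same for the moment, N m.
- r.get_opening(): opening from 0.0 (shut) to 1.0 (fully open).
- r.get_gripper_force(): force on a finger pad.
Only numpy, scipy, OpenCV 4.12 (cv2) and the standard library are available. Lean on these libraries where they do the work, as an engineer would, in place of code of your own. Each camera call takes 0.05 s, during which the arm holds its last target. There are 200 camera calls.

TASK

Fit the wide steel pestle head to its handle: take it from its cup, put its tapered shank into the socket of the handle that stands in the round metal stand, and tap it gently down until its shoulder sits fully home on the handle's rim, never pressing down on it with more than 40 N (about 4 kg). Then lift the pestle out by its head alone, so that only the taper's friction carries the handle, and stand it upright, handle down, on the bottom of the hole in the white block. Leave the narrow head and everything else on the bench where they are.

Things in the scene. Friction and masses are not known exactly. Their poses are not given: they have to be found in the camera images.
- head: wide pestle head, plain steel, 250 g: a 34 mm diameter, 40 mm tall round head with flattish top on a tapered shank 38 mm long, 20 mm diameter under the head, 14 mm at the tip. Origin: centre of the shank's tip; z up the axis. Shoulder (flat underside of the head) at z = 38 mm, top at 78 mm. It hangs shank down in one of two white cups, shoulder on the cup's rim 48 mm above the bench
- shoulder (a point): centre of the flat shoulder under the wide head, on its axis, 38 mm above the shank's tip; axes as the head's
- handle: grey plastic handle, upright loose cylinder 36 mm in diameter, 100 mm tall, 180 to 240 g, with a tapered, sprung socket (mouth 20 mm wide, 44 mm deep) in its top. Origin: centre of its underside; z up the axis. Standing in the well its underside is 22 mm above the bench. In the block's hole, 10 mm. See rim for how the shank goes in
- rim (a point): centre of the handle's rim at the socket's mouth, 100 mm above the underside; meets the shoulder when fully home. Laid in, the shank stops 4 to 9 mm short; then the push needed grows with depth to 8-15 N (friction varies between starts), moving in sudden slips, until the shoulder stops hard on the rim. Once home the taper holds well over the weight of the handle
- stand: fixed round metal stand, 68 mm in diameter, 47 mm tall, with a round well 43 mm wide and 25 mm deep in which the handle stands loosely at the start. Origin at the centre of its underside on the bench. The well's floor, at z = 22 mm, is a sprung pad: pressed by more than about 3.5 N it sinks some 1 mm per 2 N, by 12 mm at most, and comes back up when let go
- block: fixed white plastic block, 76 x 76 mm, 45 mm tall, with one round hole 46 mm wide and 35 mm deep in its top, where the finished pestle goes. Origin at the centre of its underside on the bench; hole on its axis, floor of the hole at z = 10 mm.
- narrow_head: another steel pestle head, not wanted: 26 mm diameter, 52 mm tall head on the same shank, hanging in the other white cup (cups: 46 mm diameter, 48 mm tall). Origin at its shank's tip.
- petri: clear petri dish, 76 mm diameter, 15 mm tall, lying between the stand and the block; origin under its centre
- jar: small jar with a blue lid, 44 mm diameter, 40 mm tall; origin under its centre
- seedlings_a: clear cup of green seedlings, 72 mm wide, 75 mm tall without the leaves; origin under its centre
- seedlings_b: a second cup of seedlings like the first; origin under its centre
- reagent: amber bottle with a blue cap, 60 mm diameter, 130 mm tall; origin under its centre
- spatula: flat-bladed steel spatula with a round handle, 160 mm long, lying flat between the seedling cups; origin at its middle
Mind the look-alikes: they are no part of the job. Leave any brown or yellow look-alike of the head alone.

How it is judged:
On the way, in this order (a step that is already met when the one before it is completed fails the run):
1. the wide head's shank is fully home in the handle (shoulder within 2 mm of the rim, in line) while the handle stands in the round stand (distance between shoulder and rim below 0.0025 m and angle between the z axis of head and the z axis of handle, either way round below 0.06 rad and distance between shoulder and rim below 0.002 m and horizontal distance between handle and stand below 0.008 m and height (world z) of handle below 0.026 m), for 0.3 s.
2. the pestle is lifted by its head: handle more than 60 mm above the bench, untouched by the fingers, shank still home (distance between shoulder and rim below 0.0025 m and angle between the z axis of head and the z axis of handle, either way round below 0.06 rad and height (world z) of handle above 0.06 m and contact force between the fingers and handle below 0.5 N), for 0.3 s.
At the end, for the whole second after the job is handed in: The pestle stands upright (within 0.1 rad), handle down, at rest on the floor of the white block's hole (handle's underside within 4 mm of the hole's floor and 12 mm of its axis), with the wide head's shank still home: shoulder within 2.5 mm of the rim and in line within 0.06 rad (distance between shoulder and rim below 0.0025 m and angle between the z axis of head and the z axis of handle, either way round below 0.06 rad and horizontal distance between handle and block below 0.012 m and height (world z) of handle between 0.006 and 0.014 m and angle between handle's own z axis and vertical below 0.1 rad and linear speed of each of handle, head below 0.02 m/s); the robot touches nothing.
It fails at once if the handle is pressed against the round stand with more than 40 N (contact force between handle and stand above 40 N).
It fails at once if the narrow head, a dish, jar, seedling cup, bottle or spatula is shifted more than 30 mm (distance of any of narrow_head, petri, jar, seedlings_a, seedlings_b, reagent, spatula from where it was at the start of the episode above 0.03 m).
It also fails if it takes over 54 s, if anything falls off the work surface, if the arm or the gripper's body presses on something with over 40 N, if the wrist force passes 120 N, or if a joint passes its speed limit or range.

## Working session

There is one attempt and no reset: what is moved stays moved. The work goes in short steps, each a Python script; the robot and the scene stay as the last script left them, time stands still between calls to the robot, and variables do not carry over. Pictures are saved under pics/ and viewed, at most 10 in all, crops included, and the job is handed in when it is done.

```bash
mkdir -p pics; ls; python3 - <<'E'
from bench import r
import cv2,numpy as np
for n in("scene","top"):
    p,d=r.read_camera(n); np.savez(f"pics/{n}0.npz",p=p,d=d)
    cv2.imwrite(f"pics/{n}0.png",p[...,::-1])
    print(n,r.get_calibration(n))
print(r.get_time_s(),r.get_ee_rot(),r.get_opening(),r.get_ft_force())
E
```

```text
pics
scene {'vertical_fov': 55.91970021527557, 'cx': 281.9896243817483, 'cy': 207.3056206268995, 'dist_coeffs': array([-0.01352357,  0.        ,  0.        ,  0.        ,  0.        ]), 'R': array([[-0.82958769,  0.55809344,  0.01777578],
       [ 0.28594227,  0.45195686, -0.84496865],
       [-0.47960534, -0.69589274, -0.53452035]]), 't': array([ 0.52934942, -0.08947065,  1.23027147])}
top {'vertical_fov': 44.919883019298155, 'cx': 275.19205509667694, 'cy': 207.03290532729406, 'dist_coeffs': array([-0.04318671,  0.        ,  0.        ,  0.        ,  0.        ]), 'R': array([[ 0.02266023, -0.99973253,  0.00462486],
       [-0.99378577, -0.02302923, -0.10890131],
       [ 0.10897869, -0.00212839, -0.99404181]]), 't': array([-0.03013232,  0.61645187,  1.23253974])}
0.1 [-6.33065288e-01 -3.07693567e+00  2.20842258e-03] 0.9994045761217091 [0.1593976  0.18877372 1.33228657]
```

View pics/scene0.png

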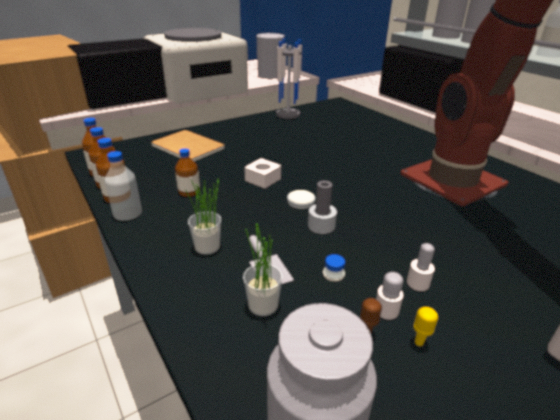

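View pics/top0.png

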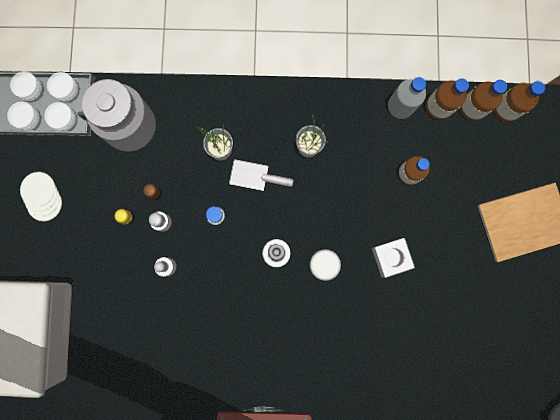

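The scene view shows the wide head in its cup at about (390,285), the narrow head at (425,255), the handle and stand at (322,205), and the block at (263,172). In the top view the wide head is at (160,221), the narrow head at (165,267), the handle at (277,253) and the block's hole at (394,257). Next I'll measure positions from both depth pictures.

```bash
cat > h.py <<'E'
import numpy as np,cv2
from bench import r
def cloud(n,p=None,d=None):
    if d is None: p,d=r.read_camera(n)
    c=r.get_calibration(n); H,W=d.shape; f=H/2/np.tan(np.radians(c["vertical_fov"]/2))
    K=np.array([[f,0,c["cx"]],[0,f,c["cy"]],[0,0,1]])
    uv=np.stack(np.meshgrid(np.arange(W),np.arange(H)),-1).reshape(-1,1,2).astype(float)
    q=cv2.undistortPoints(uv,K,c["dist_coeffs"]).reshape(-1,2)
    X=(np.c_[q,np.ones(len(q))]*d.reshape(-1,1)-c["t"])@c["R"]
    X[d.ravel()==0]=np.nan
    return X.reshape(H,W,3),p
E
python3 - <<'E'
from h import *
C={}
for n in("scene","top"):
    z=np.load(f"pics/{n}0.npz"); C[n],_=cloud(n,z["p"],z["d"])
seeds=dict(wide=(160,221),narrow=(165,267),stand=(277,253),block=(394,257),petri=(325,265),yellow=(123,216),brown=(151,190),jar=(215,215))
for k,(u,v) in seeds.items():
    s=np.nanmedian(C["top"][v-2:v+3,u-2:u+3].reshape(-1,3),0); print(k,"seed",s.round(4))
    for n in C:
        X=C[n].reshape(-1,3); m=np.hypot(X[:,0]-s[0],X[:,1]-s[1])<0.055
        Y=X[m&(X[:,2]>.008)]
        h=np.histogram(Y[:,2],np.arange(.005,.15,.005))
        print("  ",n,len(Y),"z99",np.percentile(Y[:,2],99).round(4),[(round(float(a),3),int(c)) for a,c in zip(h[1],h[0]) if c>4])
        for lo in (np.percentile(Y[:,2],99)-.006,):
            T=Y[Y[:,2]>lo]; print("    toplayer",len(T),T.mean(0).round(4),"mid",((T.max(0)+T.min(0))/2).round(4),"ext",(T.max(0)-T.min(0)).round(4))
E
```

```text
wide seed [0.5713 0.2578 0.0849]
   scene 870 z99 0.088 [(0.005, 17), (0.01, 28), (0.015, 36), (0.02, 39), (0.025, 35), (0.03, 45), (0.035, 49), (0.04, 57), (0.045, 133), (0.05, 53), (0.055, 28), (0.06, 36), (0.065, 40), (0.07, 43), (0.075, 40), (0.08, 79), (0.085, 112)]
    toplayer 165 [0.5821 0.2739 0.0856] mid [0.5803 0.2727 0.0854] ext [0.0302 0.03   0.0065]
   top 321 z99 0.092 [(0.01, 8), (0.015, 11), (0.02, 7), (0.03, 9), (0.035, 6), (0.04, 24), (0.045, 61), (0.05, 16), (0.055, 6), (0.065, 8), (0.07, 8), (0.08, 38), (0.085, 84), (0.09, 22)]
    toplayer 94 [0.5755 0.2695 0.0887] mid [0.5747 0.2698 0.0893] ext [0.0268 0.0287 0.0063]
narrow seed [0.4627 0.2421 0.0824]
   scene 817 z99 0.0993 [(0.005, 21), (0.01, 41), (0.015, 46), (0.02, 46), (0.025, 46), (0.03, 41), (0.035, 50), (0.04, 47), (0.045, 156), (0.05, 29), (0.055, 25), (0.06, 28), (0.065, 26), (0.07, 27), (0.075, 27), (0.08, 26), (0.085, 34), (0.09, 37), (0.095, 60)]
    toplayer 84 [0.47   0.2572 0.0967] mid [0.4684 0.2566 0.097 ] ext [0.0214 0.0225 0.0072]
   top 338 z99 0.1038 [(0.01, 8), (0.015, 6), (0.02, 7), (0.
[... 2759 characters left out ...]
 [0.0721 0.0377 0.0093]
   top 203 z99 0.0818 [(0.04, 10), (0.045, 8), (0.05, 9), (0.055, 5), (0.06, 8), (0.065, 11), (0.07, 56), (0.075, 74), (0.08, 18)]
    toplayer 76 [0.6451 0.2888 0.0784] mid [0.6468 0.2891 0.08  ] ext [0.0293 0.026  0.0082]
jar seed [0.5931 0.1328 0.04  ]
   scene 400 z99 0.0407 [(0.005, 20), (0.01, 57), (0.015, 36), (0.02, 19), (0.025, 33), (0.03, 33), (0.035, 180), (0.04, 22)]
    toplayer 205 [0.6009 0.1387 0.0387] mid [0.5989 0.138  0.0379] ext [0.0408 0.0395 0.0063]
   top 243 z99 0.0459 [(0.005, 8), (0.01, 22), (0.015, 5), (0.03, 7), (0.035, 98), (0.04, 93), (0.045, 6)]
    toplayer 100 [0.5946 0.1352 0.0422] mid [0.5941 0.1349 0.0433] ext [0.0376 0.0352 0.0067]
```

```bash
cat >> h.py <<'E'
def down(psi):  # tool down, closing direction (tool y) at angle psi deg
    a=np.radians((psi+90)/2); return np.pi*np.array([np.cos(a),np.sin(a),0])
def top_mid(n,guess,rad,zlo,zhi):
    """centre of the points of a round thing between heights zlo..zhi near guess"""
    X,_=cloud(n); X=X.reshape(-1,3)
    m=(np.hypot(*(X[:,:2]-guess).T)<rad)&(X[:,2]>zlo)&(X[:,2]<zhi); return X[m]
E
python3 - <<'E'
from h import *
C={}
for n in("scene","top"):
    z=np.load(f"pics/{n}0.npz"); C[n],_=cloud(n,z["p"],z["d"]); X=C[n].reshape(-1,3)
    for c in((.52,.27),(.55,.06),(.42,-.05),(.42,-.3)):
        m=np.hypot(X[:,0]-c[0],X[:,1]-c[1])<.02; print(n,c,np.nanmedian(X[m,2]).round(4),m.sum())
print("box",C["top"][340,10],C["top"][340,40],C["top"][290,30],C["top"][340,65])
for p in(-45,135):
    for P in((.5785,.2713,.2),(.5785,.2713,.05),(.506,-.0185,.3),(.5015,-.31,.2)):
        q=r.inverse_kinematics(P,down(p)); print(p,P,None if q is None else np.round(q,2))
E
```

```text
scene (0.52, 0.27) -0.0011 173
scene (0.55, 0.06) -0.0012 141
scene (0.42, -0.05) -0.001 80
scene (0.42, -0.3) -0.0012 57
top (0.52, 0.27) 0.001 194
top (0.55, 0.06) -0.0 192
top (0.42, -0.05) 0.0011 194
top (0.42, -0.3) 0.0006 197
box [0.29572685 0.55860027 0.16835263] [0.29732322 0.49347569 0.16437597] [0.40531235 0.52268262 0.16506121] [0.27811299 0.49053635 0.03270704]
-45 (0.5785, 0.2713, 0.2) [-0.9   0.35  0.51  1.56 -0.18  1.28 -1.16]
-45 (0.5785, 0.2713, 0.05) [-0.88  0.5   0.49  1.7  -0.27  1.01 -1.09]
-45 (0.506, -0.0185, 0.3) [-0.78 -0.02  0.73  1.73  0.02  1.43 -0.84]
-45 (0.5015, -0.31, 0.2) [-0.34  0.35  1.02  1.7  -0.31  1.27 -0.04]
135 (0.5785, 0.2713, 0.2) [-0.63  0.33  0.16  1.54 -0.05  1.28  1.89]
135 (0.5785, 0.2713, 0.05) [-0.59  0.46  0.11  1.69 -0.06  1.    1.89]
135 (0.506, -0.0185, 0.3) [-0.73 -0.02  0.68  1.73  0.01  1.43  2.3 ]
135 (0.5015, -0.31, 0.2) [ 1.33  0.43 -1.09  1.62  0.39  1.33  2.54]
```

```bash
python3 - <<'E'
from h import *
o=down(-45); x,y=.5785,.2713
p=r.get_position(); r.servo_line([p[0],p[1],.29],feed=.2)
r.movep([x,y,.17],o); print(r.get_time_s())
r.servo_line([x,y,.050],feed=.12); f0=r.get_ft_force()
r.set_gripper(0.0); print("opening",r.get_opening(),"grip",r.get_gripper_force(),r.get_position(),f0,r.get_ft_force(),r.get_time_s())
p,d=r.read_camera("scene"); cv2.imwrite("pics/grasp.png",cv2.resize(p[200:340,300:500,::-1],(800,560),interpolation=2))
E
```

```text
2.2667
opening 0.3834234495012442 grip 59.35685455799103 [0.5788376  0.27134613 0.05053344] [0.04211788 0.08157876 0.49898471] [ 0.42381734 -1.48521823  5.42415667] 3.95
```

View pics/grasp.png

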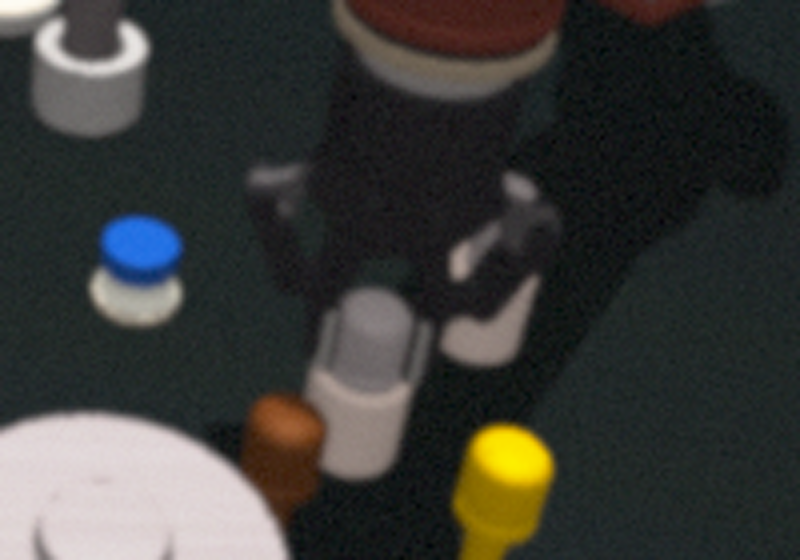

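The two pads hold the head centrally in its cup, at about (375,345) in the crop, and the brown and yellow look-alikes are clear. I'll lift it, hover over the handle and compare the two axes in the same camera.

```bash
cat >> h.py <<'E'
from scipy.optimize import least_squares
def cyl(X,guess,rad):
    """fixed radius (number or per-point array) vertical circle fit, robust"""
    s=least_squares(lambda c:np.hypot(X[:,0]-c[0],X[:,1]-c[1])-rad,guess,loss="soft_l1",f_scale=.001); return s.x
def near(X,c,w,zlo,zhi):
    X=X.reshape(-1,3); return X[(np.hypot(X[:,0]-c[0],X[:,1]-c[1])<w)&(X[:,2]>zlo)&(X[:,2]<zhi)]
E
python3 - <<'E'
from h import *
o=down(-45); hx,hy=.506,-.0185
p=r.get_position(); r.servo_line([p[0],p[1],.22],feed=.15); print(r.get_ft_force(),r.get_opening())
r.movep([hx,hy,.22],o); r.servo_line([hx,hy,.190],feed=.1); r.dwell(.2)
T=r.get_position(); print(T,r.get_ft_force(),r.get_time_s())
X,p=cloud("scene"); np.savez("pics/hover.npz",p=p,X=X)
cv2.imwrite("pics/hover.png",cv2.resize(p[130:250,250:410,::-1],(800,600),interpolation=2))
X0,_=cloud("scene",*[np.load("pics/scene0.npz")[k] for k in "pd"])
g=np.array([hx+.003,hy+.001])
for nm,Y in(("h0",X0),("h1",X)):
    for lo,hi in((.055,.085),(.085,.115)):
        S=near(Y,g,.03,lo,hi); print(nm,len(S),cyl(S,g,.018).round(4))
zt=T[2]-.040-.002  # expected tip height, scene bias -2 mm
for lo,hi in((.155,.17),(.17,.183)):
    S=near(X,g,.025,lo,hi); print("shank",len(S),cyl(S,g,.007+(S[:,2]-zt)/.038*.003).round(4))
for lo,hi in((.193,.208),(.208,.222)):
    S=near(X,g,.021,lo,hi); print("head",len(S),cyl(S,g,.017).round(4))
S=near(X,g,.03,.125,.26); print(np.histogram(S[:,2],np.arange(.125,.26,.005)))
E
```

```text
[-1.02465178  0.38308999 -2.01032641] 0.379714430937937
[ 0.50645736 -0.01839847  0.19062252] [ 0.18434498 -0.01004202 -2.80524386] 7.0833
h0 158 [ 0.5078 -0.0201]
h0 174 [ 0.5077 -0.0199]
h1 156 [ 0.5077 -0.0201]
h1 174 [ 0.5077 -0.02  ]
shank 37 [ 0.5064 -0.0179]
shank 40 [ 0.5059 -0.0186]
head 99 [ 0.5063 -0.0189]
head 108 [ 0.5064 -0.0184]
(array([ 0,  0,  0,  0,  1, 13, 12, 14, 11, 18, 15, 10, 14, 40, 45, 50, 54,
       55, 55, 66, 73, 19, 27, 25, 24, 20]), array([0.125, 0.13 , 0.135, 0.14 , 0.145, 0.15 , 0.155, 0.16 , 0.165,
       0.17 , 0.175, 0.18 , 0.185, 0.19 , 0.195, 0.2  , 0.205, 0.21 ,
       0.215, 0.22 , 0.225, 0.23 , 0.235, 0.24 , 0.245, 0.25 , 0.255]))
```

View pics/hover.png

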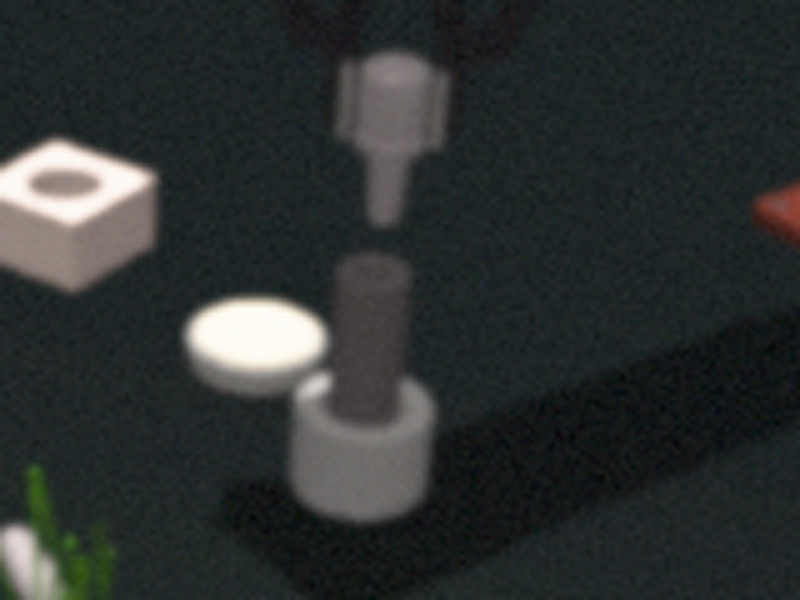

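```bash
python3 - <<'E'
from h import *
X=np.load("pics/hover.npz")["X"]; R=r.get_calibration("scene")["R"]
g=np.array([.5075,-.0195]); n=R[0,:2]/np.linalg.norm(R[0,:2])
for nm,lo,hi,w in(("handle",.055,.115,.03),("shank",.156,.183,.02),("head",.193,.222,.021)):
    L=[];Wd=[]
    for row in X:
        S=near(row,g,w,lo,hi)
        if len(S)>3:
            l=(S[:,:2]-g)@n; L.append((l.max()+l.min())/2); Wd.append(np.ptp(l))
    print(nm,len(L),np.mean(L)*1e3,np.std(L)*1e3,np.mean(Wd)*1e3)
print("TCP lateral",((np.array(r.get_position())[:2]-g)@n)*1e3, n)
E
```

```text
handle 24 -1.1614323021448174 0.8732295954213065 30.59287020022593
shank 11 1.1925366920829967 0.512349818704291 13.72590699042371
head 14 -0.7056358832864945 1.6076395924087366 31.34056750444132
TCP lateral 1.537768327463627 [-0.82971879  0.55818163]
```

```bash
cat > ins.py <<'E'
from h import *
hx,hy=.5079,-.0201
r.servo_line([hx,hy,.170],feed=.1); r.dwell(.3); b=np.array(r.get_ft_force()); print("base",b)
z=.170
while z>.115:
    z-=.003 if z>.141 else .001
    r.servo_line([hx,hy,z],feed=.05 if z>.139 else .02); f=np.array(r.get_ft_force())-b
    print(round(z,4),np.round(r.get_position()[2],4),f.round(1))
    if np.hypot(*f[:2])>8 or f[2]>22 or (z>.139 and f[2]>5): print("stop"); break
print(r.get_time_s())
E
python3 ins.py
```

```text
base [ 0.600878    0.60981186 -2.08907781]
0.167 0.1668 [-1.1 -0.  -0.1]
0.164 0.1638 [0.1 0.4 0.2]
0.161 0.1608 [-1.2 -1.3  0.1]
0.158 0.1578 [-1.2 -0.2 -0.8]
0.155 0.1548 [-1.  -1.1 -0.9]
0.152 0.1518 [-0.8 -0.1 -0.3]
0.149 0.1488 [-1.5 -0.6 -0.2]
0.146 0.1458 [-0.5 -1.3 -0.1]
0.143 0.1428 [-0.9 -0.2 -0.6]
0.14 0.1398 [ 0.1 -0.7 -0.2]
0.139 0.139 [-0.6  0.   0. ]
0.138 0.138 [-0.  -0.9 -0.4]
0.137 0.1369 [-1.6 -0.7 -0.7]
0.136 0.1359 [-0.6 -0.7 -1.9]
0.135 0.1349 [ 0.2 -0.7 -0.5]
0.134 0.1339 [-0.3  0.1 -0.7]
0.133 0.133 [-1.5  0.2 -0.4]
0.132 0.132 [-0.5 -1.3 -1. ]
0.131 0.1311 [-0.1 -1.1  1.4]
0.13 0.1301 [-1.3 -1.2  2. ]
0.129 0.1291 [-0.9 -1.6  3.5]
0.128 0.1281 [ 0.  -1.9  4.5]
0.127 0.1271 [-0.6 -1.2  5.7]
0.126 0.1261 [-0.6 -1.5  6.8]
0.125 0.1252 [-0.6 -1.7  7.9]
0.124 0.1243 [-0.9 -1.6  9.3]
0.123 0.1233 [-0.5 -0.5  9.3]
0.122 0.1225 [-2.7 -1.4 10.6]
0.121 0.1216 [-2.2 -0.9 11.7]
0.12 0.1207 [-1.9 -2.2 13.7]
0.119 0.1198 [-2.2 -1.8 14.2]
0.118 0.1189 [-2.4 -1.  13.9]
0.117 0.118 [-3.  -2.3 14.8]
0.116 0.1171 [-2.4  0.  17.1]
0.115 0.1162 [-3.8 -1.6 19.5]
16.5333
```

```bash
python3 - <<'E'
from h import *
b=np.array([.3,.3,-2.4])
for z in(.114,.113,.112,.115,.118,.121,.123):
    r.servo_line([.5079,-.0201,z],feed=.02); f=np.array(r.get_ft_force())-b
    print(z,r.get_position()[2].round(4),f.round(1),round(r.get_opening(),3))
    if f[2]>27: print("stop")
r.dwell(.4); print(r.get_position(),r.get_ft_force(),r.get_time_s())
X,p=cloud("scene"); cv2.imwrite("pics/home.png",cv2.resize(p[155:235,280:360,::-1],(600,600),interpolation=2))
E
```

```text
0.114 0.1154 [-3.5 -1.3 21.7] 0.381
0.113 0.1145 [-4.3 -0.6 23.4] 0.384
0.112 0.1137 [-4.8 -0.4 24.4] 0.378
0.115 0.1163 [-2.6 -0.8 19.3] 0.378
0.118 0.1188 [-1.7 -1.1 14.7] 0.38
0.121 0.1213 [-0.1 -2.1  7.9] 0.385
0.123 0.123 [ 0.3 -2.4  4.6] 0.384
[ 0.50793306 -0.02013777  0.12297467] [ 1.63023131 -0.52800887  3.04125011] 18.8333
```

View pics/home.png

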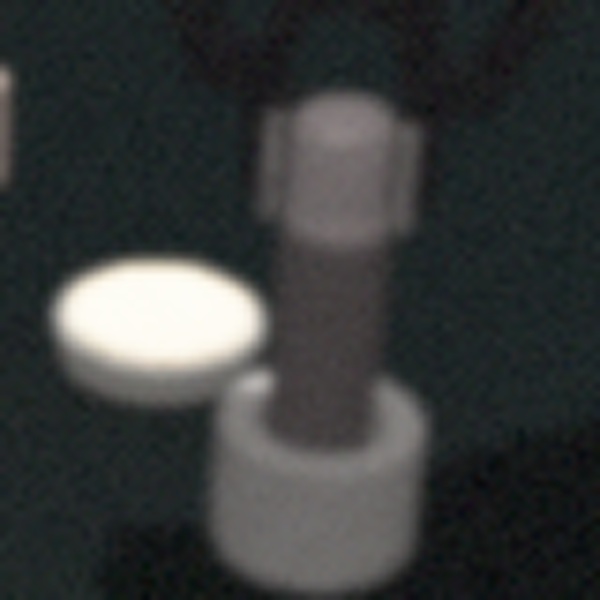

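The shoulder sits on the rim with no gap visible at about (335,240) in the crop, and the fingers clear the handle. The force rose elastically to 24 N and unloaded along the same line, so the shank is home. Lifting next, and I'll measure the block.

```bash
python3 - <<'E'
from h import *
r.servo_line([.5079,-.0201,.150],feed=.05); print(r.get_ft_force())
r.servo_line([.5079,-.0201,.200],feed=.08); r.dwell(.4); print(r.get_position(),r.get_ft_force(),r.get_time_s())
X,p=cloud("scene"); cv2.imwrite("pics/lift.png",cv2.resize(p[110:240,230:390,::-1],(800,650),interpolation=2)[:600])
S=near(X,(.508,-.02),.03,.06,.24); print(S[:,2].min())
for lo,hi in((.105,.135),(.145,.185)):
    S=near(X,(.508,-.02),.03,lo,hi); print("handle",cyl(S,(.508,-.02),.018))
for n in("scene","top"):
    z=np.load(f"pics/{n}0.npz"); X,_=cloud(n,z["p"],z["d"]); zc=.0435 if n=="scene" else .0455
    S=near(X,(.502,-.31),.065,zc-.0035,zc+.0035); m=cv2.minAreaRect((S[:,:2]*1000).astype(np.float32)); print(n,"rect",m,len(S))
    Y=X.reshape(-1,3); 
    # hole: pixels at top-plane: backproject colour-free using low-depth pixels inside the rect
    c=r.get_calibration(n); cam=-c["R"].T@c["t"]
    d=Y-cam; P=cam+d*((zc-cam[2])/d[:,2:]); 
    k=(np.hypot(P[:,0]-m[0][0]/1e3,P[:,1]-m[0][1]/1e3)<.030)&(Y[:,2]<zc-.005)
    H=P[k]; print("  hole",len(H),H[:,:2].mean(0).round(4),((H.max(0)+H.min(0))/2).round(4),np.ptp(H,0).round(4))
E
```

```text
[ 0.17324901 -0.64655132 -5.03889934]
[ 0.50785528 -0.02012599  0.19985374] [ 0.07213078 -0.25681423 -4.86912024] 20.75
0.09426408853142389
handle [ 0.50697417 -0.02022834]
handle [ 0.50727075 -0.02021496]
scene rect ((503.3445739746094, -309.6053161621094), (78.51895904541016, 78.85623931884766), 19.53573226928711) 257
  hole 62 [ 0.5054 -0.305 ] [ 0.5062 -0.3051  0.0435] [0.0397 0.0368 0.    ]
top rect ((499.5287780761719, -310.0018005371094), (76.48005676269531, 77.65396118164062), 19.37994956970215) 581
  hole 279 [ 0.4996 -0.3092] [ 0.5003 -0.3089  0.0455] [0.0467 0.0567 0.    ]
```

View pics/lift.png

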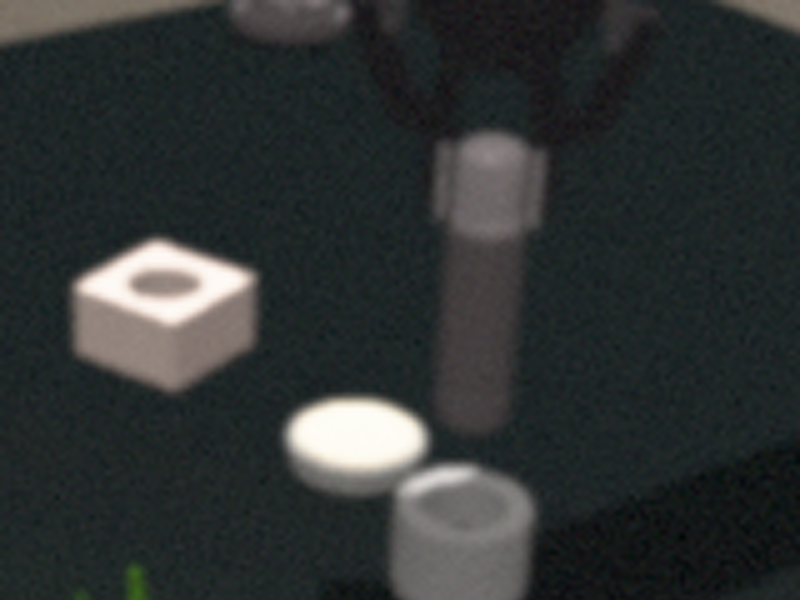

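The pestle hangs vertical by the head at about (490,190)-(475,425), with the handle clear of the fingers. Both cameras now agree on the block's centre, so I'll move there and hover.

```bash
python3 - <<'E'
from h import *
x,y=.5034,-.3098
r.servo_line([x,y,.200],feed=.12); r.servo_line([x,y,.160],feed=.08); r.dwell(.3)
print(r.get_position(),r.get_ft_force(),r.get_time_s())
X,p=cloud("scene"); cv2.imwrite("pics/blk.png",cv2.resize(p[110:210,210:320,::-1],(660,600),interpolation=2))
for lo,hi in((.065,.105),(.105,.145)):
    S=near(X,(x,y),.03,lo,hi); print("handle",len(S),cyl(S,(x,y),.018))
print(near(X,(x,y),.016,.045,.2)[:,2].min())
E
```

```text
[ 0.50359714 -0.30991612  0.16037605] [ 0.17641978 -1.11077939 -4.24723777] 24.3167
handle 152 [ 0.50298589 -0.31014927]
handle 147 [ 0.50266697 -0.31010292]
0.055778166044889534
```

View pics/blk.png

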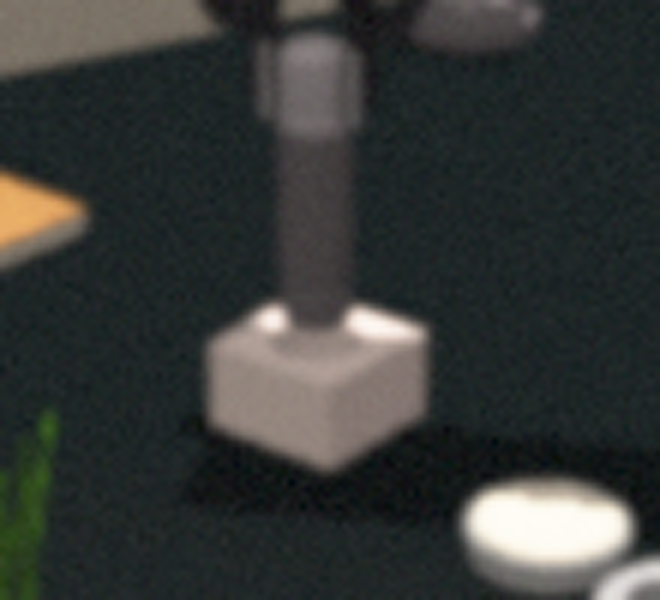

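The handle hangs centred over the hole at about (318,325) in the crop. Lowering with a force check.

```bash
python3 - <<'E'
from h import *
x,y=.5037,-.3096
b=np.array([.1,-.4,-4.7])
z=.160
while z>.107:
    z-=.004 if z>.119 else .001
    r.servo_line([x,y,z],feed=.04 if z>.118 else .02); f=np.array(r.get_ft_force())-b
    if z<.118 or np.hypot(*f[:2])>3: print(round(z,4),r.get_position()[2].round(4),f.round(1))
    if f[2]>3.5 or np.hypot(*f[:2])>7: print("stop"); break
print(r.get_time_s())
E
```

```text
0.116 0.1158 [ 0.1  0.6 -0.1]
0.115 0.115 [-0.7 -0.2 -0.6]
0.114 0.1139 [-0.4 -0.1  0.7]
0.113 0.1129 [0.5 0.5 0.4]
0.112 0.1126 [-1.4  1.5  7.4]
stop
28.2167
```

```bash
python3 - <<'E'
from h import *
r.set_gripper(.75); r.dwell(.3); r.servo_line([.5037,-.3096,.22],feed=.12); r.dwell(.4)
print(r.get_position(),r.get_ft_force(),r.get_time_s())
X,p=cloud("scene"); cv2.imwrite("pics/end.png",cv2.resize(p[110:210,210:320,::-1],(660,600),interpolation=2))
for lo,hi,R in((.052,.08,.018),(.08,.105,.018),(.118,.142,.017)):
    S=near(X,(.5035,-.31),.03,lo,hi); print(len(S),cyl(S,(.5035,-.31),R))
print(np.percentile(near(X,(.5035,-.31),.02,.05,.17)[:,2],98))
E
```

```text
[ 0.50363732 -0.30959109  0.21982818] [-0.79442784  0.34732999  0.2168575 ] 30.375
105 [ 0.50351681 -0.30964566]
95 [ 0.50333582 -0.30977391]
92 [ 0.50264965 -0.30987826]
0.14888356426810748
```

View pics/end.png

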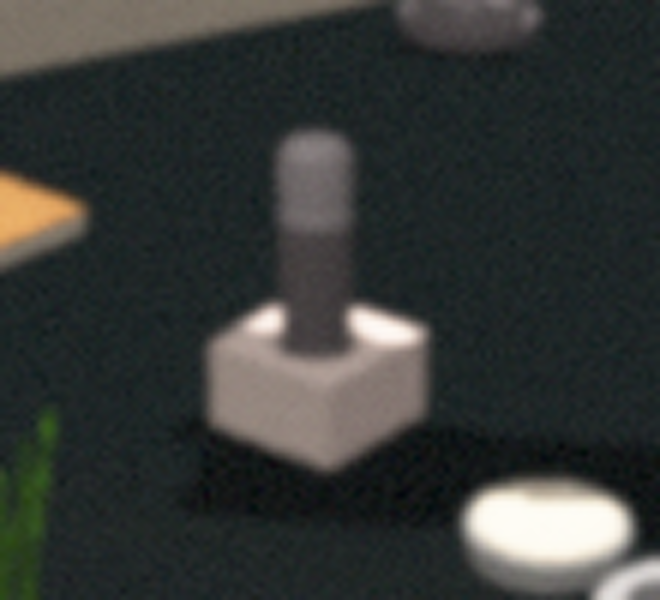

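The pestle stands upright in the hole at about (315,240) in the crop, head home. Its top reads about 149-150 mm, as expected.

```bash
python3 -c "
from bench import r
print(r.hand_in())"
```

```text
the job is handed in; nothing more can be done
None
```

The wide head is fitted home in its handle (about 24 N maximum press), and the pestle was lifted by its head and stands upright on the floor of the block's hole; the job was handed in just after 30.4 s on the robot's clock, but no verdict came back.

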